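Load and lock a dish stack on the orbital shaker

TASK

Load the orbital shaker: pull the drop pin and stand it fully home in its grey holder, swing the bar wide open, stack all the small (60 mm) culture dishes that are there flat and right way up in the wire cage, and set the steel weight flat on top of them. Then swing the bar fully closed over the stack and drop the pin fully home through both ears of the yoke and the bar's eye. Leave the large dish and all the other bench things where they are.

Things in the scene. Friction and masses are not known exactly. Their poses are not given: they have to be found in the camera images.
- shaker: orbital shaker, off, fixed: 240 x 246 mm aluminium platform, its top 90 mm above the bench; control panel out to x = -151 mm, 44 mm high. Origin on the bench under the platform's centre; x from the panel (robot's side) to the rear, y left. Wire cage in the middle, bar's pivot post at y = 92, yoke at y = -88, grey pin holder at x = 82, y = -60. The points' axes are parallel to these
- seat (a point): centre of the cage's floor, on the platform's top. Four upright 4 mm wires stand round it on a 36 mm radius (34 mm clear), at 65, 115, 245 and 295 degrees from the shaker's x axis: two pairs, on its +y and -y sides, open to +x and -x. Straight to 46 mm height, then flared out to 46 mm radius at the 60 mm top. Dishes go in from above, one on another
- bar (a joint): flat steel swing bar, 22 mm wide, 8 mm thick, 98 to 106 mm above the platform, turning level about the pivot post: 0 = closed against a stop, over the middle of the cage along the shaker's y, its end eye between the yoke's ears; 1.6 rad = fully open, swung towards the shaker's -x (panel side). Light friction (0.05 N m) keeps it where it is left
- bar_knob (a point): centre (half height) of the upright round black knob on the bar: 20 mm diameter, 30 mm tall, its lower end 6 mm and its top 36 mm above the bar's upper face; 92 mm from the pivot axis, right above the seat when the bar is closed; 217 mm above the bench
- yoke (a point): centre of the hole's mouth on top of the yoke's upper ear, 114 mm above the platform. Two level steel ears, 34 mm square, 6 mm thick, 12 mm apart, open towards the cage, each with a 15 mm vertical hole; the bar's eye (8 mm thick, 15 mm hole, 180 mm from the pivot axis) lies between them when the bar is closed. Its post, on the side away from the cage, is no higher
- holder (a point): centre of the mouth of the vertical hole, 15 mm wide and 42 mm deep, in the top of the grey pin holder, a block 32 mm square and 42 mm high on the platform
- pin: drop pin, 74 mm long: steel shank 12 mm diameter, 40 mm long, tapered foot; above it a flange 24 mm wide, 4 mm thick; on top a round black grip 20 mm diameter. Origin at the foot's tip, z up; the grip spans z = 44 to 74 mm. Home when the flange rests on the ear (or holder), the origin then 40 mm below point yoke (or holder). Starts home in the yoke. 0.07 to 0.12 kg
- weight: steel stack weight: disc 58 mm diameter and 12 mm thick with a round knob 20 mm diameter on its middle, the knob from 14 to 32 mm height; 0.2 to 0.35 kg; origin at the centre of its underside, z up through the knob; lies on the bench at the start
- dish1: closed round culture dish (small Petri dish), amber contents under a clear lid with a white rim, 60 mm diameter, 15 mm high, flat top and underside; origin at the centre of its underside, z up through the lid; about 0.03 kg; on the bench at the start. Absent in some runs
- dish2: closed round culture dish (small Petri dish), amber contents under a clear lid with a white rim, 60 mm diameter, 15 mm high, flat top and underside; origin at the centre of its underside, z up through the lid; about 0.03 kg; on the bench at the start. Absent in some runs
- dish3: closed round culture dish (small Petri dish), amber contents under a clear lid with a white rim, 60 mm diameter, 15 mm high, flat top and underside; origin at the centre of its underside, z up through the lid; about 0.03 kg; on the bench at the start. Absent in some runs
- dish4: closed round culture dish (small Petri dish), amber contents under a clear lid with a white rim, 60 mm diameter, 15 mm high, flat top and underside; origin at the centre of its underside, z up through the lid; about 0.03 kg; on the bench at the start. Absent in some runs
- big_dish: closed round culture dish (large Petri dish), amber contents under a clear lid with a white rim, 90 mm diameter, 16 mm high, flat top and underside; origin at the centre of its underside, z up through the lid; not part of the job
- reagent: bystander: glass bottle with blue cap, 72 mm diameter, 155 mm high; origin at the centre of its underside
- measure: bystander: measuring cylinder, foot 60 mm, 193 mm high; origin at the centre of its underside
- beaker: bystander: glass beaker, 70 mm diameter, 90 mm high; origin at the centre of its underside
- marker: bystander: marker pen lying on the bench, 125 mm long, 12 mm thick; origin under its middle
- sample_jar: bystander: white jar, 60 mm diameter, 75 mm high; origin at the centre of its underside
Mind the look-alikes: they are no part of the job. What is shaped like the dish4 but pink or red is not meant.

How it is judged (in metres and radians):
On the way, in this order (a step that is already met when the one before it is completed fails the run):
1. the pin stands home in its holder and the bar is swung wide open (past 1.2 rad) (value of joint bar above 1.2 rad and horizontal distance between pin and holder below 0.006 m and z of pin in the frame of holder below -0.035 m and angle between pin's own z axis and vertical below 0.15 rad), for 0.2 s.
2. with the bar still open, all present small dishes lie in the cage with the weight on top (value of joint bar above 1.2 rad and horizontal distance between each of dish1, dish2, dish3, dish4 and seat below 0.009 m and angle between each of dish1, dish2, dish3, dish4, weight's own z axis and vertical below 0.12 rad and z of dish1 in the frame of seat between -0.004 and 0.049 m and z of weight in the frame of dish1 above 0.012 m and linear speed of each of dish1, dish2, dish3, dish4, weight below 0.03 m/s and z of dish2 in the frame of seat between -0.004 and 0.049 m and z of weight in the frame of dish2 above 0.012 m and z of dish3 in the frame of seat between -0.004 and 0.049 m and z of weight in the frame of dish3 above 0.012 m and z of dish4 in the frame of seat between -0.004 and 0.049 m and z of weight in the frame of dish4 above 0.012 m and horizontal distance between weight and seat below 0.01 m and z of weight in the frame of seat below 0.064 m), for 0.3 s.
At the end, for the whole second after the job is handed in: small dishes flat and upright (0.12 rad) in the cage within 9 mm of its centre line, weight flat on top within 10 mm; bar closed (below 0.05 rad); pin upright in the yoke, within 6 mm of the holes' centre line and 4 mm of its flange; all at rest (horizontal distance between each of dish1, dish2, dish3, dish4 and seat below 0.009 m and angle between each of dish1, dish2, dish3, dish4, weight, pin's own z axis and vertical below 0.12 rad and z of dish1 in the frame of seat between -0.004 and 0.049 m and z of weight in the frame of dish1 above 0.012 m and linear speed of each of dish1, dish2, dish3, dish4, weight, pin below 0.03 m/s and z of dish2 in the frame of seat between -0.004 and 0.049 m and z of weight in the frame of dish2 above 0.012 m and z of dish3 in the frame of seat between -0.004 and 0.049 m and z of weight in the frame of dish3 above 0.012 m and z of dish4 in the frame of seat between -0.004 and 0.049 m and z of weight in the frame of dish4 above 0.012 m and horizontal distance between weight and seat below 0.01 m and z of weight in the frame of seat below 0.064 m and value of joint bar below 0.05 rad and horizontal distance between pin and yoke below 0.006 m and z of pin in the frame of yoke below -0.036 m); the robot touches nothing.
It fails at once if the large dish or another bystander is moved by more than 25 mm or tipped over (distance of any of big_dish, reagent, measure, beaker, marker, sample_jar from where it was at the start of the episode above 0.025 m or angle between any of big_dish, reagent, measure, beaker, marker, sample_jar's own z axis and vertical above 0.5 rad).
Of dish1, dish2, dish3, dish4 only 2 to 4 are there at a start; the rules pass over those that are not, and their reading is None.
At some moment in a run one of dish1, dish2, dish3, dish4, weight may be knocked a few centimetres aside while the robot is not near it.
It also fails if it takes over 210 s, if anything falls off the work surface, if the arm or the gripper's body presses on something with over 40 N, if the wrist force passes 120 N, or if a joint passes its speed limit or range.

ROBOT

A 7-joint arm with a two-finger parallel gripper is mounted at the origin on the work surface. World frame = base frame: x ahead of the robot, y to its left, z up, the work surface at z = 0. Lengths are in mm, angles in rad, forces in N, time in s.
With the tool pointing down it reaches from about 425 to 1025 mm from the base axis. Payload 9.4 kg.
Tool frame: the origin (TCP) lies at the very end of the fingers, on their centre line; the grasp point (between the pads) lies 19 mm behind it; y points along the fingers, z is the direction in which the jaws open and shut, and the axes are right-handed (so a half turn about y gives the same grasp; the last joint's range is limited). The gripper opens to 85 mm and grips with 20 to 120 N. Pads are 22 mm wide; open, the fingers measure 114 mm over their backs; the gripper's body (76 mm by 85 mm) begins 54 mm behind the grasp point. The pads swing forward as they close: fully open they stand 13 mm farther back than shut.
Start: joints at [1.156, 0.599, -0.003, 1.599, 0.002, 0.943, -0.08], TCP at [240.264, -684.03, 231.275] pointing down, gripper open.
Joint ranges: [-2.57, 2.57], [-0.35, 1.97], [-1.29, 1.29], [0.11, 2.56], [-1.05, 4.19], [0.11, 1.86], [-2.63, 2.63]. Speed limits (rad/s): [2.22, 2.22, 3.01, 3.01, 3.14, 3.14, 3.14].

INTERFACE

Orientations are given as a unit quaternion [w, x, y, z].
In Python, from plant import r gives the robot as it stands. Calls block until the motion is done:
- r.move_to(position, orientation): joint-space move of the TCP to a pose.
- r.move_linear(position, v=150, rotation=None): straight line of the TCP; rotation=None keeps the orientation; v is the mean speed in mm/s.
- r.move_j(angles): joint-space move.
- r.gripper_open() and r.close(grasp_force=None): open the fingers fully, or close them until they stop; grasp_force is the grip in N (None keeps the last).
- r.wait(seconds).
- r.inverse_kinematics(position, orientation): joint angles nearest the present ones, or None.
- r.get_state(): the state.
- r.camera(name): name is "side" or "top"; returns the picture (420x560x3 uint8, red, green, blue); there is no depth.
- r.get_calibration(name): a dict with "intrinsics" (3x3 intrinsics, pixels), "R" (3x3) and "t" (3): a world point X has camera coordinates R X + t. Camera axes: x right, y down, z forward; pixel columns grow to the right and rows downward; lengths in mm; the calibration is good to about 2 mm. A picture is of the moment at which its call begins. get_calibration takes no time and is no camera call.
A pose or a line that the arm cannot do raises r.IKError and nothing moves.
- r.close_job(): hands the job in, once; it reports no verdict.
The state is a dict: "t": time; "q": joint angles; "joint_vel": joint speeds; "tau": joint torques, N m; "tool_pos": TCP position; "orientation": TCP orientation; "wrist_force": force on the tool from outside, world axes, zero at the start; "wrist_torque": the same for the moment, N m; "opening": opening from 0.0 (shut) to 1.0 (fully open).
Only numpy, scipy, OpenCV 4.12 (cv2) and the standard library are available. Lean on these libraries where they do the work, as an engineer would, in place of code of your own. Each camera call takes 0.05 s, during which the arm holds its last target. There are 200 camera calls.

## Working session

There is one attempt and no reset: what is moved stays moved. The work goes in short steps, each a Python script; the robot and the scene stay as the last script left them, time stands still between calls to the robot, and variables do not carry over. Pictures are saved under pics/ and viewed, about 12 in all and at most 16, crops included, and the job is handed in when it is done.

```bash
ls; mkdir -p pics; python3 - <<'E'
from plant import r
import cv2
s=r.get_state(); print(s)
for n in("top","side"):
    im=r.camera(n); cv2.imwrite(f"pics/{n}0.png",im[:,:,::-1])
    c=r.get_calibration(n); print(n,c)
E
```

```text
pics
{'t': 0.0, 'q': array([ 1.15629496,  0.60011844, -0.00252772,  1.6001207 ,  0.00178163,
        0.94290328, -0.07982255]), 'joint_vel': array([ 0.00086493, -0.00052649, -0.00022555, -0.00047649, -0.00121631,
       -0.00124993, -0.00156276]), 'tau': array([-6.69915644e-04, -7.76445723e+01,  1.56484030e+00, -2.58003312e+01,
        1.22924574e-02,  9.23675601e-03,  4.90409172e-05]), 'tool_pos': array([ 240.09986344, -683.59307644,  230.42528409]), 'orientation': array([ 0.11872901, -0.11900708,  0.69757302, -0.69651463]), 'wrist_force': array([-0.49030326, -0.10782866,  0.54475769]), 'wrist_torque': array([-0.04292809,  0.04996558, -0.04017696]), 'opening': 0.9970881484641357}
top {'intrinsics': array([[503.75312675,   0.        , 281.18653209],
       [  0.        , 503.75312675, 200.61666408],
       [  0.        ,   0.        ,   1.        ]]), 'R': array([[-0.02553175, -0.99957427, -0.01412099],
       [-0.99775016,  0.026356  , -0.06164398],
       [ 0.06198991,  0.01251534, -0.99799831]]), 't': array([  -4.34074256,  545.34586816, 1487.60208754])}
side {'intrinsics': array([[381.80502382,   0.        , 279.63392319],
       [  0.        , 381.80502382, 202.6214014 ],
       [  0.        ,   0.        ,   1.        ]]), 'R': array([[ 0.96761812, -0.25156156, -0.02078359],
       [-0.16463166, -0.56653907, -0.80742176],
       [ 0.19134156,  0.78469756, -0.58960847]]), 't': array([-535.77566031,  197.61860119, 1030.28925014])}
```

View pics/top0.png

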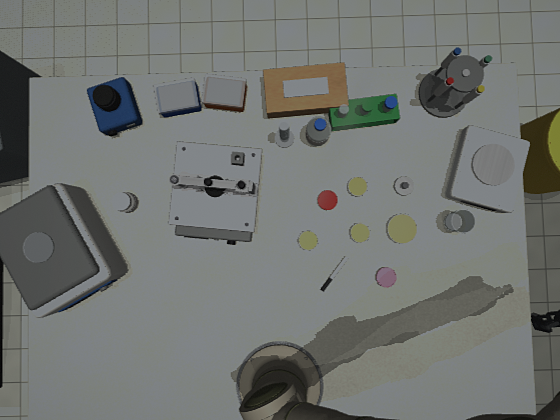

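View pics/side0.png

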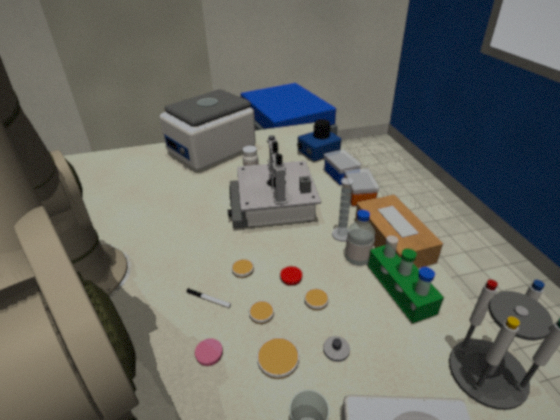

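```bash
cat > h.py <<'E'
import numpy as np, cv2
from plant import r
CAL={n:r.get_calibration(n) for n in("top","side")}
def ray(n,uv):
    c=CAL[n]; d=c["R"].T@np.linalg.inv(c["intrinsics"])@np.array([uv[0],uv[1],1.]); return -c["R"].T@c["t"],d
def onplane(n,uv,z):
    o,d=ray(n,uv); return o+d*(z-o[2])/d[2]
def tri(a,b):
    (o1,d1),(o2,d2)=ray("top",a),ray("side",b)
    k=np.linalg.lstsq(np.array([d1,-d2]).T,o2-o1,rcond=None)[0]
    p,q=o1+k[0]*d1,o2+k[1]*d2; return (p+q)/2,np.linalg.norm(p-q)
def proj(n,X):
    c=CAL[n]; x=c["intrinsics"]@(c["R"]@np.asarray(X,float)+c["t"]); return x[:2]/x[2]
def blobs(n,im,z,lo,hi,amin=60):
    m=cv2.inRange(cv2.cvtColor(im,cv2.COLOR_RGB2HSV),lo,hi); out=[]
    for k in cv2.findContours(m,cv2.RETR_EXTERNAL,cv2.CHAIN_APPROX_NONE)[0]:
        if cv2.contourArea(k)<amin: continue
        (u,v),R=cv2.minEnclosingCircle(k); M=cv2.moments(k); c=(M['m10']/M['m00'],M['m01']/M['m00'])
        out.append((np.round(c,1),round(R,1),np.round(onplane(n,c,z),1)))
    return out
E
python3 - <<'E'
from h import *
t=cv2.imread("pics/top0.png"); s=cv2.imread("pics/side0.png")
for n,i,lo in(("top",t,(20,60,80)),("side",s,(12,110,80))):
    for b in blobs(n,i[:,:,::-1].copy(),14,lo,(35,255,255)): print(n,*b)
c=cv2.resize(t[135:250,160:270],None,fx=5,fy=5,interpolation=cv2.INTER_CUBIC)
cv2.imwrite("pics/c1.png",c)
a=cv2.resize(t[170:300,295:425],(400,400),interpolation=cv2.INTER_CUBIC)
b=cv2.resize(s[130:240,220:330],(400,400),interpolation=cv2.INTER_CUBIC)
cv2.imwrite("pics/c2.png",np.hstack([a,b]))
E
```

```text
top [307.9 240. ] 9.1 [425.8 -94.9  14. ]
top [359.6 232.5] 9.1 [ 444.1 -249.1   14. ]
top [401.9 228.4] 14.2 [ 453.1 -375.    14. ]
top [357.3 185.8] 9.0 [ 583.7 -247.2   14. ]
top [554.4 139.8] 29.5 [ 705.7 -840.3   14. ]
side [277.6 355.9] 19.3 [ 451.4 -377.8   14. ]
side [513.  321.7] 6.7 [ 989.2 -436.8   14. ]
side [261.  310.2] 10.6 [ 442.7 -251.8   14. ]
side [316.1 297.1] 10.3 [ 581.7 -249.6   14. ]
side [242.  266.4] 9.3 [424.1 -97.2  14. ]
side [400.7 226.3] 52.7 [914.1 -62.3  14. ]
```

View pics/c1.png

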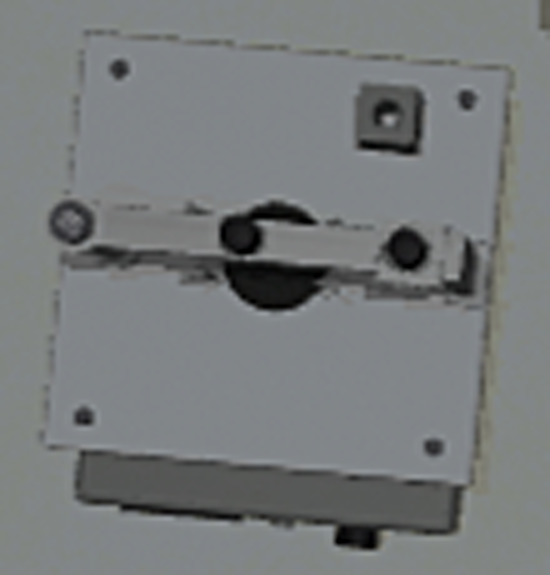

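View pics/c2.png

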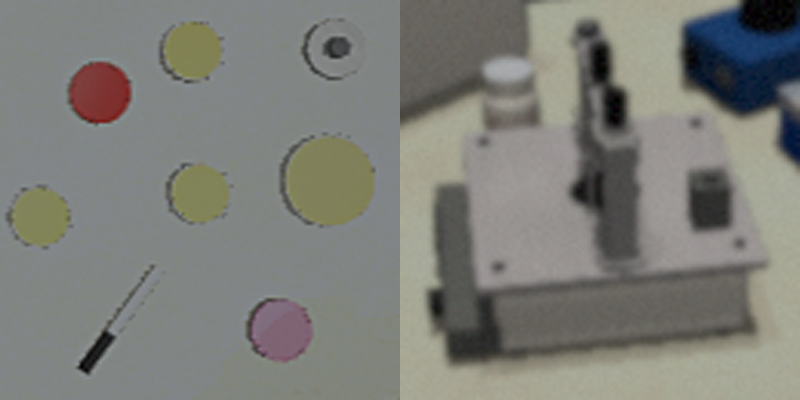

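```bash
python3 - <<'E'
from h import *
f=lambda x,y,z:onplane("top",(160+(x+.5)/5-.5,135+(y+.5)/5-.5),z)
# corners: TL=(+x,+y) TR=(+x,-y) BR=(-x,-y) BL=(-x,+y)
C=np.array([f(85,32,90),f(510,68,90),f(468,484,90),f(43,445,90)]);S=np.array([f(119,68,91),f(467,99,91),f(433,447,91),f(84,416,91)])
print(C.round(1),np.linalg.norm(C-np.roll(C,-1,0),axis=1)); print(S.round(1),np.linalg.norm(S-np.roll(S,-1,0),axis=1))
for A in(C,S):
    d=A[0]+A[1]-A[2]-A[3]; e=A[0]+A[3]-A[1]-A[2]
    print("centre",A.mean(0),"yaw x",np.arctan2(d[1],d[0]),"y",np.arctan2(-e[0],e[1]))
K,P,H,V=f(241,235,232),f(407,249,238),f(388,113,132),f(71,222,230)
yaw=np.mean([np.arctan2(d[1],d[0])]); c=C[:,:2].mean(0)
R=np.array([[np.cos(yaw),-np.sin(yaw)],[np.sin(yaw),np.cos(yaw)]])
for n,p in zip("KPHV",(K,P,H,V)): print(n,p.round(1),"shaker frame",(R.T@(p[:2]-c)).round(1))
t=cv2.imread("pics/top0.png"); s=cv2.imread("pics/side0.png")
# side: pin top (614,92), knob top(599,45) in crop of 400/110
g=lambda x,y:(220+x*110/400,130+y*110/400)
for n,a,b in(("pin",(160+407/5,135+249/5),g(614,105)),("knob",(160+241/5,135+235/5),g(599,60)),("hold",(160+388/5,135+115/5),g(712,176))):
    b=(b[0]-110,b[1]); print(n,tri(a,b))
# weight knob
print("weight", onplane("top",(295+338*130/400,170+47*130/400),32), tri((295+338*130/400,170+47*130/400),(337.5,343)))
g=cv2.cvtColor(t,cv2.COLOR_BGR2GRAY)[172:202,388:418]; m=(g<95).astype(np.uint8)
print(cv2.connectedComponentsWithStats(m)[2:])
E
```

```text
[[719.8 276.3  90. ]
 [692.2  32.8  90. ]
 [455.3  62.1  90. ]
 [483.6 303.3  90. ]] [245.11184768 238.7028079  242.85037215 237.7768391 ]
[[698.3 256.8  91. ]
 [674.8  57.7  91. ]
 [476.7  81.4  91. ]
 [499.4 279.5  91. ]] [200.48883041 199.53727355 199.38419733 200.13249191]
centre [587.70339891 168.59566678  90.        ] yaw x -0.11830773856489953 y -0.11488607842146596
centre [587.29569829 168.8380603   91.        ] yaw x -0.11611243110102874 y -0.11562528041432438
K [585.6 166.1 232. ] shaker frame [-1.8 -2.7]
P [575.5  80.3 238. ] shaker frame [ -1.9 -89.1]
H [661.8  99.  132. ] shaker frame [ 81.7 -60.5]
V [594.9 254.1 230. ] shaker frame [-2.7 85.7]
pin (array([576.52336147,  80.55793064, 222.77836466]), np.float64(1.237123017454816))
knob (array([586.40762366, 167.48616821, 216.32669246]), np.float64(0.4972719390308075))
hold (array([661.59245264,  97.48830232, 131.92468497]), np.float64(4.158217936810992))
weight [ 579.81732581 -384.74463717   32.        ] (array([ 581.61022251, -387.28760601,   22.35691713]), np.float64(1.9878886773221462))
(array([[  0,   0,  30,  30, 816],
       [  5,   6,  13,  18,  33],
       [ 12,  10,   9,   7,  51]], dtype=int32), array([[14.65686275, 14.55759804],
       [ 8.48484848, 15.42424242],
       [15.88235294, 12.98039216]]))
```

Seen in the crops: three small amber dishes at top px (308,240), (360,233) and (357,186), with both views agreeing to 3 mm. The amber one at (402,228) has radius 14 px, so it is the big dish. The ones at (327,200) red and (386,277) pink are look-alikes. The weight's knob is at (404,185). The shaker centre is about (587.4,168.8), yaw -0.116, and the sides come out at 238/244 mm. Pin first.

```bash
cat >> h.py <<'E'
from scipy.spatial.transform import Rotation as Ro
YAW=-0.116; CEN=np.array([587.4,168.8])
RS=np.array([[np.cos(YAW),-np.sin(YAW)],[np.sin(YAW),np.cos(YAW)]])
def sh(x,y): return CEN+RS@np.array([x,y],float)
def q1(phi):
    z=np.array([np.cos(phi),np.sin(phi),0]); y=np.array([0,0,-1.]); 
    x,y_,z_,w=Ro.from_matrix(np.array([np.cross(y,z),y,z]).T).as_quat(); return np.array([w,x,y_,z_])
def quat(p,phi):
    best=None
    for k in(0,np.pi):
        j=r.inverse_kinematics(list(p),q1(phi+k))
        if j is not None and (best is None or abs(j[6])<best[0]): best=(abs(j[6]),q1(phi+k))
    return best[1]
def P(xy,z): return [float(xy[0]),float(xy[1]),float(z)]
def st(tag=""):
    s=r.get_state(); print(tag,"t%.1f"%s["t"],s["tool_pos"].round(1),"F",s["wrist_force"].round(1),"op%.3f"%s["opening"],"q7 %.2f"%s["q"][6]); return s
def shot(name,n="top"):
    im=r.camera(n); cv2.imwrite(f"pics/{name}.png",im[:,:,::-1]); return im
E
python3 - <<'E'
from h import *
Y=np.array([576.8,81.2]); q=quat(P(Y,300),YAW)
r.move_to(P(Y,300),q); st()
r.move_linear(P(Y,211),v=120); st("down")
r.close(40); st("closed")
r.move_linear(P(Y,216),v=30); st("up5")
r.move_linear(P(Y,275),v=100); st("up")
shot("p1t");i=shot("p1s","side")
cv2.imwrite("pics/p1c.png",cv2.resize(i[100:240,200:350,::-1],(750,600)[:2]))
E
```

```text
t3.0 [577.   80.2 299.9] F [-0.1  0.  -0.1] op0.999 q7 -0.58
down t3.9 [577.2  81.4 211.6] F [0.  0.1 0.7] op1.003 q7 -0.65
closed t4.6 [576.9  81.2 211.3] F [-1.5 -1.3  3.6] op0.221 q7 -0.65
up5 t4.9 [576.8  81.2 216.1] F [-0.2 -0.5 -0.6] op0.217 q7 -0.65
up t5.6 [576.5  81.  274.6] F [ 0.2  0.  -1.8] op0.214 q7 -0.60
```

View pics/p1c.png

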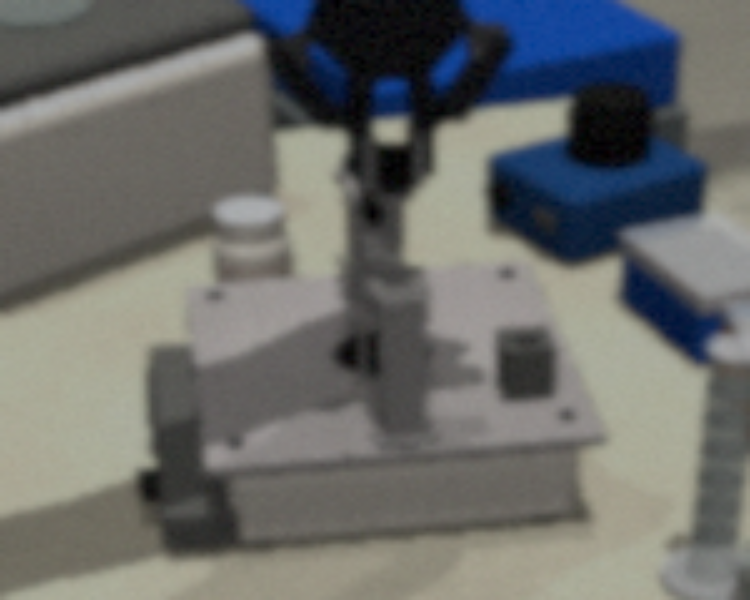

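The pin is lifted out upright at crop px (395,175). Next: into the holder by the known yoke-to-holder offset, with a force check.

```bash
cat >> h.py <<'E'
def lower(xy,z0,z1,fmax=8,step=3,v=40):
    f0=r.get_state()["wrist_force"][2]; z=z0
    while z>z1:
        z=max(z-step,z1); r.move_linear(P(xy,z),v=v); f=r.get_state()["wrist_force"]
        if f[2]-f0>fmax: print("contact z",z,f.round(1)); return z
    return z
E
python3 - <<'E'
from h import *
Hh=np.array([576.8,81.2])+RS@np.array([82,28.]); print(Hh)
r.move_linear(P(Hh,275),v=150); r.move_linear(P(Hh,186),v=120); st("above")
z=lower(Hh,186,139.5); st("low")
if z<141:
    r.gripper_open(); st("open"); r.move_linear(P(Hh,300),v=200)
shot("p2t")
i=shot("p2s","side"); t=cv2.imread("pics/p2t.png")
cv2.imwrite("pics/p2c.png",np.hstack([cv2.resize(t[135:250,160:270],(380,400)),cv2.resize(i[130:240,220:330,::-1],(400,400))]))
E
```

```text
[661.48964308  99.52114504]
above t7.3 [661.9  99.7 186.8] F [ 1.  -0.4 -0.2] op0.222 q7 -0.65
low t11.3 [661.5  99.6 139.5] F [-0.3  0.2 -1.3] op0.218 q7 -0.68
open t12.0 [662.6  99.7 140.1] F [-0.6  1.5 -0.1] op1.000 q7 -0.68
```

View pics/p2c.png

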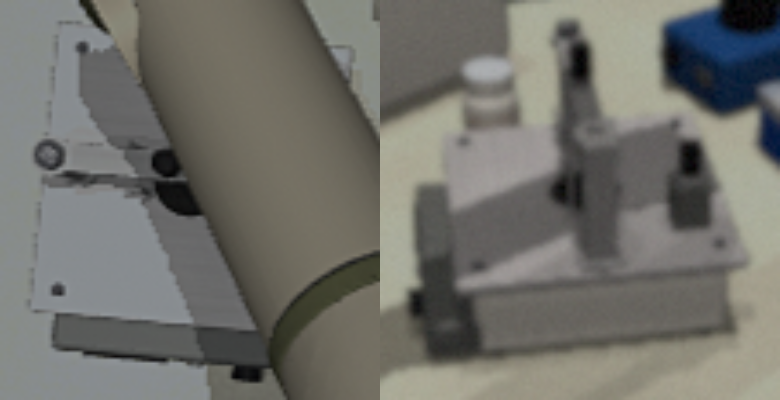

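The pin stands home in the holder (side crop px (690,170)). Now push the bar open with shut fingers along the knob's arc.

```bash
cat >> h.py <<'E'
def arc(th,off):  # shut fingers 'off' mm behind the knob (+: on the closing side, pushing open)
    rad=np.array([-np.sin(th),-np.cos(th)]); tan=np.array([-np.cos(th),np.sin(th)])
    return sh(*(np.array([0,92.])+92*rad-off*tan)), np.arctan2(rad[1],rad[0])+YAW
def pick_k(ths,off,z):
    best=None
    for k in(0,np.pi):
        v=[r.inverse_kinematics(P(arc(t,off)[0],z),q1(arc(t,off)[1]+k)) for t in ths]
        if any(x is None for x in v): continue
        m=max(abs(x[6]) for x in v)
        if best is None or m<best[0]: best=(m,k)
    print("k",best); return best[1]
E
python3 - <<'E'
from h import *
r.close(40)
Z=206; ths=np.linspace(0,1.56,13); k=pick_k(ths,22,Z)
p,a=arc(0,45)
r.move_to(P(p,300),q1(a+k)); r.move_linear(P(p,Z),v=150); st("behind")
for i,t in enumerate(ths):
    p,a=arc(t,22); r.move_linear(P(p,Z),v=80,rotation=q1(a+k))
    if i%4==0: st("th%.2f"%t)
p,a=arc(ths[-1],45); r.move_linear(P(p,Z),v=100); r.move_linear(P(p,300),v=200)
r.gripper_open()
r.move_to(P((520,-250),320),quat(P((520,-250),320),np.pi/2))
st()
t=shot("p3t"); i=shot("p3s","side")
cv2.imwrite("pics/p3c.png",np.hstack([cv2.resize(t[135:275,160:300,::-1],(400,400)),cv2.resize(i[130:240,220:330,::-1],(400,400))]))
for n,im,lo in(("top",t,(20,60,80)),("side",i,(12,110,80))):
    for b in blobs(n,im,14,lo,(35,255,255)): print(n,*b)
E
```

```text
k (np.float64(0.9829567199945088), 3.141592653589793)
behind t15.7 [632.5 164.1 206.8] F [-0.1 -0.4  0.2] op0.001 q7 0.58
th0.00 t16.2 [609.4 166.3 206.8] F [0.7 0.6 0.7] op0.001 q7 0.55
th0.52 t17.4 [561.7 173.1 206.1] F [0.9 0.  0.4] op-0.001 q7 0.07
th1.04 t18.6 [523.2 202.8 206. ] F [-0.  -0.  -0.2] op-0.002 q7 -0.43
th1.56 t19.8 [504.4 247.6 205.9] F [ 0.3 -0.6 -0.9] op-0.001 q7 -0.94
 t23.3 [ 520.7 -248.3  319.9] F [ 1.  -0.2  0. ] op1.002 q7 -1.24
top [360.7 232.9] 9.0 [ 442.7 -252.4   14. ]
top [357.3 185.1] 9.0 [ 585.8 -247.3   14. ]
top [554.3 140. ] 30.0 [ 705.3 -839.9   14. ]
side [277.7 355.9] 19.3 [ 451.4 -377.8   14. ]
side [512.9 321.9] 6.7 [ 988.5 -437.1   14. ]
side [261.  310.2] 10.6 [ 442.7 -251.8   14. ]
side [316.1 297.2] 10.3 [ 581.6 -249.8   14. ]
side [242.  266.2] 9.3 [424.3 -96.4  14. ]
side [400.8 226.4] 52.8 [914.  -62.8  14. ]
```

View pics/p3c.png

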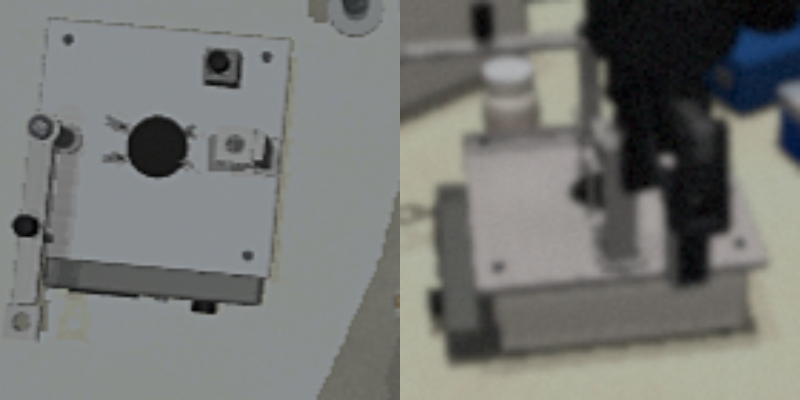

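The bar is wide open: its eye is at crop (20,322) and the black cage floor at (158,147). All dishes are unmoved. First dish now, squeezed along two axes so it centres itself.

```bash
cat >> h.py <<'E'
def grab(xy,z,force=30):
    """centre by a squeeze across, then grip with jaws along shaker x; lift"""
    a,b=quat(P(xy,z+80),YAW+np.pi/2),quat(P(xy,z+80),YAW)
    r.move_to(P(xy,z+80),a); r.move_linear(P(xy,z),v=130); r.close(20); st("sq1"); r.gripper_open()
    r.move_linear(P(xy,z+45),v=130); r.move_to(P(xy,z+45),b); r.move_linear(P(xy,z),v=100); r.close(force); st("sq2")
    r.move_linear(P(xy,z+60),v=100); st("lift")
def place(xy,ztop,z,fmax=5):
    q=quat(P(xy,ztop),YAW); p=r.get_state()["tool_pos"]
    r.move_linear(P(p[:2],ztop),v=250); r.move_linear(P(xy,ztop),v=250,rotation=q)
    r.move_linear(P(xy,z+18),v=130); zz=lower(xy,z+18,z+0.5,fmax); st("placed")
    return zz
def release(xy,ztop):
    r.gripper_open(); r.move_linear(P(xy,ztop),v=200); st("released")
E
python3 - <<'E'
from h import *
print("seat",onplane("top",(215.3,186.4),90),"yokehole",onplane("top",(241.9,185.4),204),sh(0,-88))
grab((425,-96),0)
z=place(CEN,280,90); 
t=shot("p4t");i=shot("p4s","side")
cv2.imwrite("pics/p4c.png",cv2.resize(i[120:240,210:340,::-1],(750,600)))
E
```

```text
seat [586.05873862 167.33980847  90.        ] yokehole [576.09923183  81.10554869 204.        ] [577.21487774  81.3914004 ]
sq1 t26.8 [ 4.252e+02 -9.600e+01  3.000e-01] F [-0.7 -0.1  4.9] op0.691 q7 0.18Traceback (most recent call last):
  File "<stdin>", line 3, in <module>
  File "h.py", line 60, in grab
    r.move_linear(P(xy,z+45),v=130); r.move_to(P(xy,z+45),b); r.move_linear(P(xy,z),v=100); r.close(force); st("sq2")
                                                              ~~~~~~~~~~~~~^^^^^^^^^^^^^^^
plant.IKError: the arm cannot follow that straight line within its joint ranges
```

```bash
python3 - <<'E'
from h import *
st()
for xy in((425,-96),(443.5,-251)):
  for z in(45,20,0,-1):
    print(xy,z,[ (round(d,2),None if (j:=r.inverse_kinematics(P(xy,z),q1(d))) is None else j.round(2)[[5,6]].tolist()) for d in YAW+np.arange(0,2*np.pi,np.pi/4)])
print(r.get_state()["q"].round(2))
E
```

```text
t28.7 [424.9 -95.8  44.7] F [ 0.   0.2 -0.2] op0.999 q7 -0.52
(425, -96) 45 [(np.float64(-0.12), [0.15, -0.52]), (np.float64(0.67), [0.22, -0.08]), (np.float64(1.45), [0.32, 0.49]), (np.float64(2.24), [0.45, 1.14]), (np.float64(3.03), [0.15, -0.52]), (np.float64(3.81), [0.14, -1.76]), (np.float64(4.6), [0.13, -1.37]), (np.float64(5.38), [0.13, -0.94])]
(425, -96) 20 [(np.float64(-0.12), [0.14, -1.03]), (np.float64(0.67), [0.12, -0.15]), (np.float64(1.45), [0.23, 0.36]), (np.float64(2.24), [0.4, 1.02]), (np.float64(3.03), [0.34, 1.83]), (np.float64(3.81), [0.83, 2.48]), (np.float64(4.6), [0.14, -2.6]), (np.float64(5.38), [0.14, -1.82])]
(425, -96) 0 [(np.float64(-0.12), [0.13, -1.4]), (np.float64(0.67), [0.13, -0.62]), (np.float64(1.45), [0.11, 0.18]), (np.float64(2.24), [0.32, 0.9]), (np.float64(3.03), [0.86, 1.65]), (np.float64(3.81), [0.86, 2.43]), (np.float64(4.6), None), (np.float64(5.38), [0.13, -2.19])]
(425, -96) -1 [(np.float64(-0.12), [0.13, -1.42]), (np.float64(0.67), [0.13, -0.64]), (np.float64(1.45), [0.13, 0.15]), (np.float64(2.24), [0.32, 0.9]), (np.float64(3.03), [0.86
[... 623 characters left out ...]
 (np.float64(4.6), [0.21, -1.15]), (np.float64(5.38), [0.22, -0.72])]
(443.5, -251) 0 [(np.float64(-0.12), [0.21, -0.31]), (np.float64(0.67), [0.31, 0.16]), (np.float64(1.45), [0.44, 0.77]), (np.float64(2.24), [0.55, 1.48]), (np.float64(3.03), [0.22, -2.01]), (np.float64(3.81), [0.17, -1.6]), (np.float64(4.6), [0.16, -1.18]), (np.float64(5.38), [0.17, -0.75])]
(443.5, -251) -1 [(np.float64(-0.12), [0.21, -0.31]), (np.float64(0.67), [0.31, 0.16]), (np.float64(1.45), [0.44, 0.77]), (np.float64(2.24), [0.55, 1.47]), (np.float64(3.03), [0.22, -2.01]), (np.float64(3.81), [0.17, -1.6]), (np.float64(4.6), [0.16, -1.19]), (np.float64(5.38), [0.17, -0.75])]
[ 0.18  0.62 -0.12  2.39  0.48  0.15 -0.52]
```

```bash
python3 - <<'E'
s=open('h.py').read()
i=s.index("def grab"); s=s[:i]+'''def down(xy,z,phis,dz=45):
    for d in phis:
        try:
            r.move_to(P(xy,z+dz),q1(d)); r.move_linear(P(xy,z),v=120); return d
        except r.IKError: print("no line at phi %.2f"%d)
    raise SystemExit("no grasp direction")
def grab(xy,z,force=30,phi1=YAW+np.pi/2,phi2=(YAW,YAW+np.pi),sq=True):
    if sq:
        r.move_to(P(xy,z+80),q1(phi1)); down(xy,z,[phi1]); r.close(20); st("sq1"); r.gripper_open(); r.move_linear(P(xy,z+45),v=130)
    down(xy,z,phi2); r.close(force); st("sq2")
    r.move_linear(P(xy,z+60),v=100); st("lift")
def place(xy,ztop,z,fmax=5):
    p=r.get_state(); 
    r.move_linear(P(p["tool_pos"][:2],ztop),v=250); r.move_to(P(xy,ztop),quat(P(xy,ztop),YAW)); st("over")
    r.move_linear(P(xy,z+18),v=130); zz=lower(xy,z+18,z+0.5,fmax); st("placed")
    return zz
def release(xy,ztop):
    r.gripper_open(); r.move_linear(P(xy,ztop),v=200); st("released")
'''
open('h.py','w').write(s)
E
python3 - <<'E'
from h import *
grab((425,-96),0,sq=False,phi2=(2.75,2.5,2.24))
z=place(CEN,280,90) 
t=shot("p4t");i=shot("p4s","side")
cv2.imwrite("pics/p4c.png",cv2.resize(i[120:240,210:340,::-1],(750,600)))
E
```

```text
sq2 t31.5 [425.3 -96.1   0.8] F [-1.4 -0.1  5. ] op0.685 q7 1.40
lift t32.2 [424.9 -96.2  59.9] F [ 0.5  0.1 -0.8] op0.685 q7 1.69
over t35.8 [587.4 168.4 279.8] F [-0.1 -0.1  1.5] op0.683 q7 -0.68
placed t38.8 [587.8 168.9  90.6] F [0.7 0.7 0.8] op0.683 q7 -0.79
```

View pics/p4c.png

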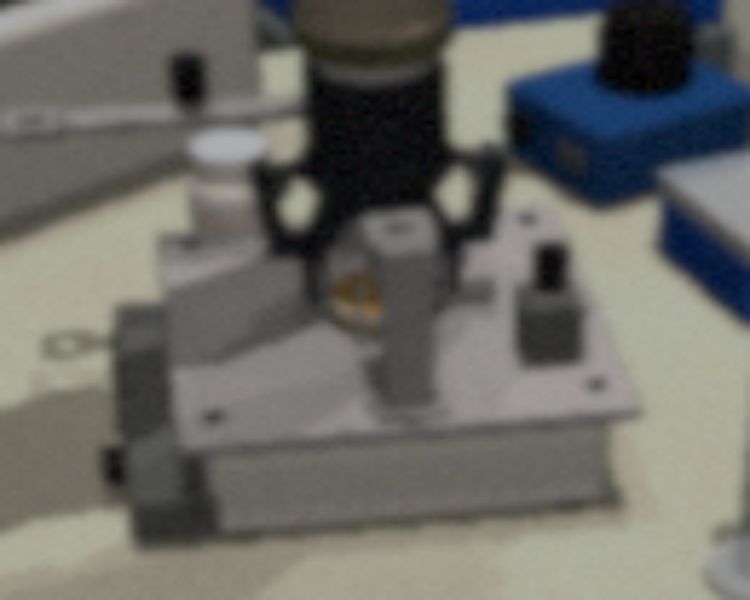

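The dish sits in the cage between the wires (crop (355,300)) with no contact force. I'll release it, re-measure the other dishes and fetch the next one.

```bash
python3 - <<'E'
from h import *
release(CEN,280)
i=r.camera("side"); t=r.camera("top")
for n,im,lo in(("top",t,(20,60,80)),("side",i,(12,110,80))):
    for b in blobs(n,im,14,lo,(35,255,255),30): print(n,*b)
S=[b[2] for b in blobs("side",i,14,(12,110,80),(35,255,255))]
xy=next(b[:2]+[1,1.3] for b in S if np.hypot(*(b[:2]-[443,-251]))<40); print("go",xy)
grab(xy,0)
z=place(CEN,280,105)
if z<107: release(CEN,280)
i=r.camera("side"); t=r.camera("top")
for n,im,lo in(("top",t,(20,60,80)),("side",i,(12,110,80))):
    for b in blobs(n,im,14,lo,(35,255,255),30): print(n,*b)
E
```

```text
released t40.4 [586.8 168.5 278.9] F [-0.2 -0.7 -1. ] op1.003 q7 -0.68
top [359.6 232.5] 9.1 [ 444.1 -249.1   14. ]
top [401.9 228.4] 14.2 [ 453.1 -375.    14. ]
top [357.3 185.8] 9.0 [ 583.6 -247.2   14. ]
top [554.4 139.9] 30.0 [ 705.7 -840.1   14. ]
top [480.7  88. ] 3.6 [ 869.7 -628.8   14. ]
side [277.6 355.9] 19.2 [ 451.4 -377.8   14. ]
side [513.  321.8] 6.7 [ 989.  -436.9   14. ]
side [261.  310.2] 10.6 [ 442.7 -251.8   14. ]
side [316.1 297.2] 10.3 [ 581.5 -249.8   14. ]
side [400.7 226.2] 53.0 [914.1 -62.1  14. ]
side [271.9 178. ] 4.0 [605.8 310.1  14. ]
go [ 443.7 -250.5]
sq1 t43.4 [ 444.1 -250.8    1. ] F [-0.6 -0.5  7.6] op0.688 q7 0.96
sq2 t46.1 [ 444.  -250.8    1. ] F [-0.9  0.7  5.7] op0.685 q7 -0.02
lift t46.9 [ 443.6 -250.5   59.9] F [-0.3 -0.6 -0.2] op0.686 q7 0.00
over t49.6 [587.6 167.1 279.8] F [ 0.2 -0.3 -0.6] op0.686 q7 -0.70
placed t52.4 [587.5 169.  105.9] F [-1.3 -0.4  4. ] op0.688 q7 -0.83
released t53.8 [586.8 168.4 278.9] F [ 0.7  0.5 -0.6] op1.001 q7 -0.71
top [401.9 228.4] 14.2 [ 453.1 -375.    14. ]
top [357.4 185.8] 9.0 [ 583.7 -247.4   14. ]
top [554.3 139.9] 30.0 [ 705.4 -840.    14. ]
top [480.7  88. ] 3.6 [ 869.7 -628.8   14. ]
side [277.6 355.9] 19.2 [ 451.3 -377.8   14. ]
side [513.  321.7] 6.7 [ 989.1 -436.8   14. ]
side [316.1 297.2] 10.3 [ 581.5 -249.9   14. ]
side [400.8 226.3] 52.7 [914.  -62.6  14. ]
```

```bash
python3 - <<'E'
from h import *
grab((582.6,-248.6),0)
z=place(CEN,290,120)
if z<122.5: release(CEN,290)
W=(580.5,-386)
r.move_to(P(W,200),quat(P(W,200),YAW)); st()
t=shot("p5t");i=shot("p5s","side")
for b in blobs("top",t,135,(20,60,80),(35,255,255),30): print(*b)
cv2.imwrite("pics/p5c.png",np.hstack([cv2.resize(t[135:245,165:275,::-1],(400,400)),cv2.resize(i[130:240,220:330,::-1],(400,400))]))
E
```

```text
sq1 t56.8 [ 583.1 -248.7    1. ] F [-1.2 -0.1  5.7] op0.687 q7 1.02
sq2 t59.7 [ 583.1 -248.9    1.1] F [-0.8  0.1  7. ] op0.684 q7 -0.14
lift t60.4 [ 582.3 -248.6   59.8] F [-0.7  0.3 -1.2] op0.688 q7 -0.11
over t63.0 [587.9 167.1 289.8] F [-0.5 -0.9 -0.3] op0.683 q7 -0.70
contact z 120.5 [-1.3 -0.6  5.2]
placed t65.8 [587.7 168.9 121.1] F [-1.3 -0.6  5.2] op0.685 q7 -0.82
released t67.2 [586.9 168.5 288.9] F [0.4 0.1 0.4] op1.004 q7 -0.71
 t69.2 [ 581.5 -384.4  200.3] F [0.2 0.2 0. ] op1.000 q7 0.16
[405.2 230. ] 14.1 [ 448.4 -356.7  135. ]
[211.7 184.3] 10.0 [588.  170.7 135. ]
[554.3 140. ] 30.0 [ 684.9 -775.3  135. ]
[480.7  88. ] 3.6 [ 836.1 -581.3  135. ]
```

View pics/p5c.png

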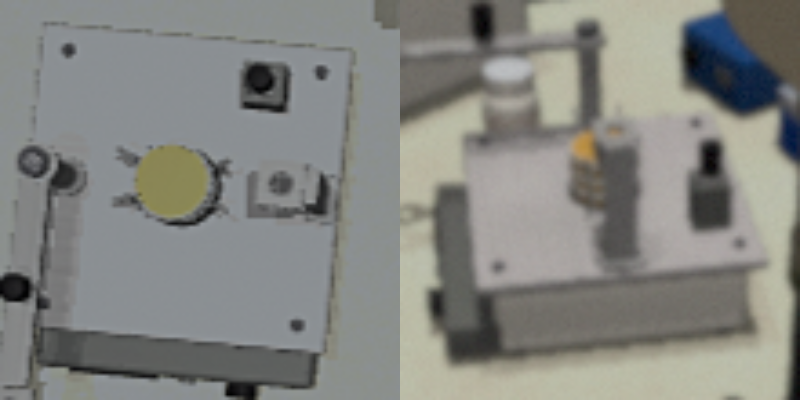

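Three dishes lie stacked flat in the cage (top crop (172,182), world (588,171)). Now the weight.

```bash
python3 - <<'E'
from h import *
grab((580.7,-386),15.5,force=60)
z=place(CEN,290,150.5,fmax=6)
t=shot("p6t");i=shot("p6s","side")
cv2.imwrite("pics/p6c.png",cv2.resize(i[110:240,210:340,::-1],(600,600)))
E
```

```text
sq1 t71.9 [ 580.8 -386.3   15.9] F [-1.6 -0.3  4. ] op0.223 q7 1.30
sq2 t75.3 [ 580.8 -386.1   16.1] F [-1.   0.7  6. ] op0.205 q7 0.08
lift t76.1 [ 580.4 -386.    75.3] F [ 0.7  0.9 -2.8] op0.204 q7 0.11
over t79.1 [588.  167.4 289.9] F [ 0.2  1.2 -2.5] op0.199 q7 -0.75
placed t81.7 [587.6 169.  151.1] F [ 1.4 -0.5 -2. ] op0.207 q7 -0.86
```

View pics/p6c.png

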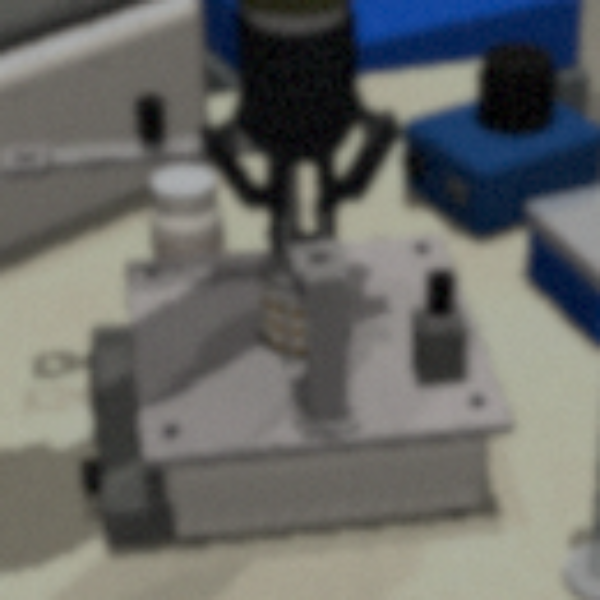

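```bash
python3 - <<'E'
from h import *
lower(CEN,151,148.5,fmax=2.5,step=.5,v=20); st("low")
release(CEN,300)
X=(560,-150); r.move_to(P(X,320),quat(P(X,320),YAW)); r.close(40)
t=shot("p7t");i=shot("p7s","side"); st()
cv2.imwrite("pics/p7c.png",np.hstack([cv2.resize(t[135:245,165:275,::-1],(400,400),interpolation=2),cv2.resize(i[130:240,220:330,::-1],(400,400),interpolation=2)]))
E
```

```text
contact z 150.5 [-0.  -0.9  5.7]
low t82.0 [587.7 168.9 151.1] F [-0.  -0.9  5.7] op0.204 q7 -0.86
released t83.6 [586.9 168.4 298.9] F [-1.  -0.9  0.1] op0.996 q7 -0.74
 t85.7 [ 560.  -150.1  320. ] F [ 0.  -0.6 -0.5] op0.000 q7 -0.17
```

View pics/p7c.png

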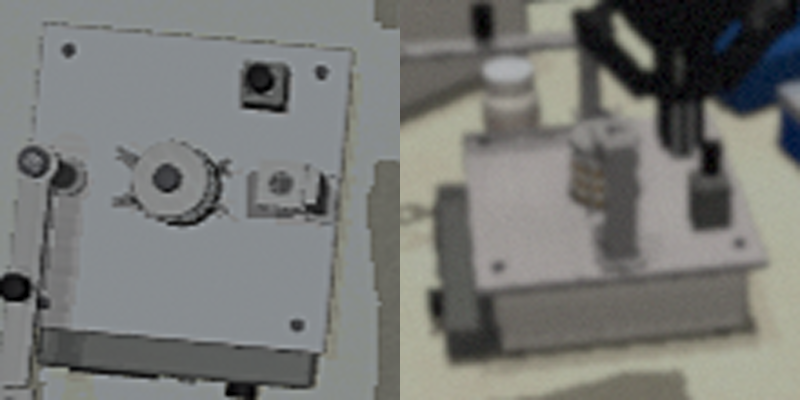

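The weight is flat and central on the stack (top crop (168,178)). Now close the bar from its other side until the stop is felt.

```bash
python3 - <<'E'
from h import *
Z=206; ths=np.linspace(1.6,0,13); k=pick_k(ths,-22,Z)
p,a=arc(1.6,-50); r.move_to(P(p,300),q1(a+k)); r.move_linear(P(p,Z),v=150); st("behind")
for i,t in enumerate(ths):
    p,a=arc(t,-22); r.move_linear(P(p,Z),v=80,rotation=q1(a+k))
    if i%4==0: st("th%.2f"%t)
f0=r.get_state()["wrist_force"]
for o in np.arange(-21.5,-17,.5):
    p,a=arc(0,o); r.move_linear(P(p,Z),v=15); f=r.get_state()["wrist_force"]
    if np.linalg.norm((f-f0)[:2])>6: print("stop felt",o,f.round(1)); break
st("end")
p,a=arc(0,-50); r.move_linear(P(p,Z),v=100); r.move_linear(P(p,300),v=200)
X=(560,-150); r.move_to(P(X,320),quat(P(X,320),YAW)); r.gripper_open()
t=shot("p8t");i=shot("p8s","side"); st()
cv2.imwrite("pics/p8c.png",np.hstack([cv2.resize(t[135:245,165:275,::-1],(400,400),interpolation=2),cv2.resize(i[130:240,220:330,::-1],(400,400),interpolation=2)]))
E
```

```text
k (np.float64(1.139261367738858), 3.141592653589793)
behind t88.2 [514.7 323.2 206.7] F [0.7 0.1 0.3] op-0.000 q7 -1.19
th1.60 t88.7 [510.5 294.7 206.4] F [0.3 1.1 0.7] op-0.002 q7 -1.16
th1.07 t89.9 [504.7 246.2 206. ] F [-0.6  0.3  0.8] op-0.002 q7 -0.67
th0.53 t91.1 [524.7 200.7 206. ] F [0.6 0.6 0.4] op-0.000 q7 -0.15
th0.00 t92.4 [565.  171.9 206. ] F [-0.3  0.4 -0.6] op-0.003 q7 0.38
stop felt -20.0 [-7.5  0.7  4.6]
end t93.4 [566.4 171.4 206. ] F [-7.5  0.7  4.6] op-0.005 q7 0.38
 t96.6 [ 560.  -150.1  320. ] F [-0.5 -0.5  0. ] op1.005 q7 -0.31
```

View pics/p8c.png

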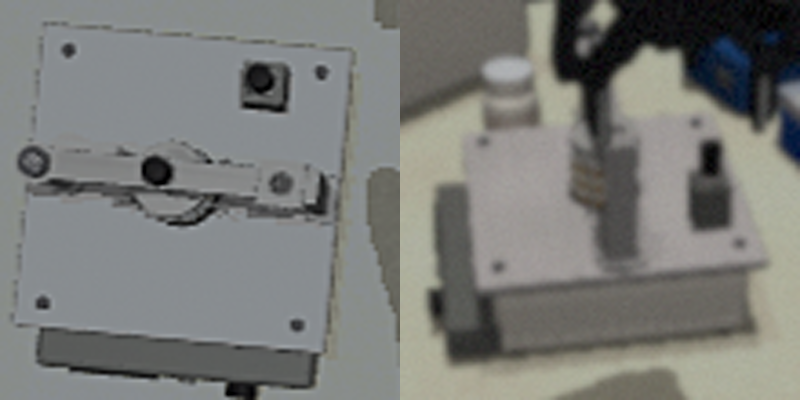

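The bar is closed: its knob is back at its original pixel (208,182) and the stop was felt. Now the pin goes back to the yoke.

```bash
python3 - <<'E'
from h import *
Y=np.array([576.8,81.2]); Hh=Y+RS@np.array([82,28.])
r.move_to(P(Hh,290),quat(P(Hh,290),YAW)); r.move_linear(P(Hh,139.5),v=130); st("down")
r.close(40); st("closed")
r.move_linear(P(Hh,275),v=100); st("up"); r.move_linear(P(Y,275),v=120); r.move_linear(P(Y,258),v=80); r.wait(.3)
z=lower(Y,258,211.5,fmax=6,v=30); st("low")
t=shot("p9t");i=shot("p9s","side")
cv2.imwrite("pics/p9c.png",cv2.resize(i[110:240,210:340,::-1],(600,600)))
E
```

```text
down t98.9 [661.1  99.2 141.1] F [-5.4 -2.7 15.4] op0.999 q7 -0.87
closed t99.5 [661.5  99.5 139.4] F [ 0.  -0.1 -0.1] op0.226 q7 -0.87
up t101.0 [661.2  99.4 274.2] F [-0.   0.6 -0.5] op0.218 q7 -0.76
low t106.6 [576.8  81.2 211.4] F [-0.4 -0.6 -0.7] op0.218 q7 -0.84
```

View pics/p9c.png

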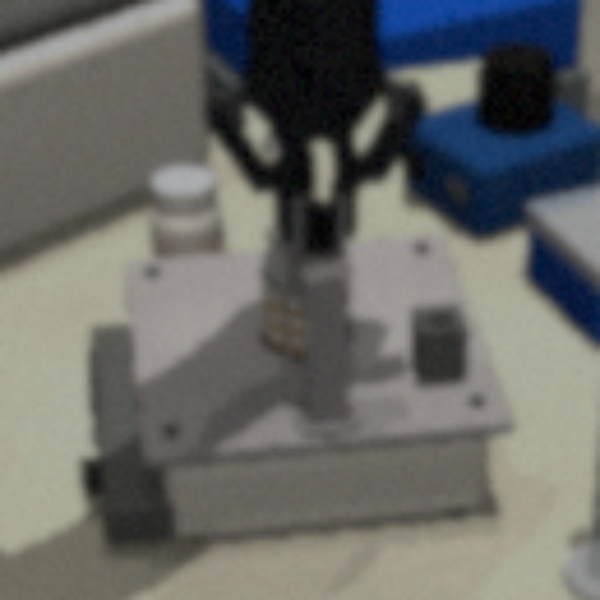

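```bash
python3 - <<'E'
from h import *
Y=np.array([576.8,81.2])
r.gripper_open(); st("open"); r.move_linear(P(Y,310),v=150)
X=(480,-150); r.move_to(P(X,330),quat(P(X,330),YAW)); st()
t=shot("p10t");i=shot("p10s","side")
for b in blobs("top",t,14,(20,60,80),(35,255,255),60): print(*b)
cv2.imwrite("pics/p10c.png",np.hstack([cv2.resize(t[135:245,165:275,::-1],(400,400),interpolation=2),cv2.resize(i[130:240,220:330,::-1],(400,400),interpolation=2)]))
E
```

```text
open t107.3 [576.8  81.2 211.5] F [ 0.4  0.5 -0.2] op1.005 q7 -0.84
 t109.1 [ 480.6 -148.9  329.9] F [-0.4  0.9  0.5] op1.005 q7 -0.24
[402.3 228.4] 14.2 [ 453.1 -376.1   14. ]
[554.4 139.9] 30.0 [ 705.6 -840.2   14. ]
```

View pics/p10c.png

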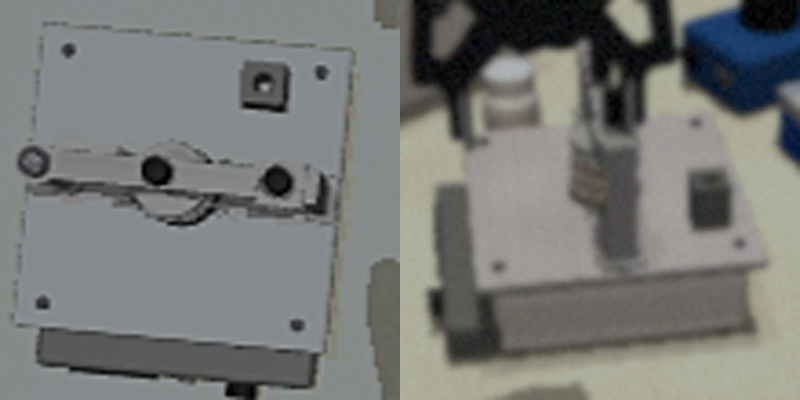

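View pics/p10s.png

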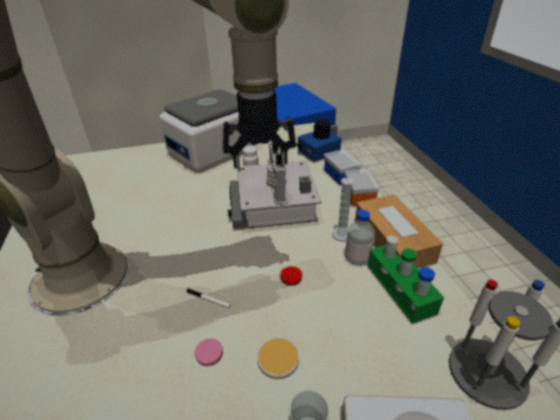

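The pin's top is back at its original pixels in both views (top (241.4,184.8)), so it is home. The bar is closed and the bystanders are in place.

```bash
python3 -c "
from h import *
r.close_job(); st()"
```

```text
the job is handed in; nothing more can be done
the job is handed in; nothing more can be done
```

The shaker is loaded and I handed the job in at about 109 s; no verdict is reported. The pin went into its holder and the bar was swung open. The three small amber dishes present were stacked in the cage with the weight on top. Then the bar was closed and the pin dropped through the yoke.

**Last checks:**
- **Stack:** before closing the bar, the top dish measured about 2 mm from the cage centre. The weight looked flat and central; I did not measure it.
- **Bar and pin:** the stop was felt at about 7 N, and the bar's knob was back at its starting pixel. The pin went down to its starting height with no contact force, and its top was also back at its starting pixels.
- **Other things:** the large dish measured 1 mm from where it started, which is within measuring error. The other bench things looked unmoved.

**What did not go to plan:**
- **Dish 1:** the planned straight approach for its second squeeze was out of joint range, so I gripped it at another angle.
- **Unexplained reading:** there was a brief 15 N at the wrist when I came back down over the pin in its holder. It was gone once the gripper closed, and nothing looked displaced afterwards.

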